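Box up the large door closer

TASK

Pack the parts of the large door closer into the plywood box, heavy parts lowest: the large cast body and the mounting plate side by side, each flat on the box's floor, the same way up as it lies now; the folded arm lying lengthwise on top of the plate, centred on it; and the large plastic cover lying lengthwise on top of the cast body, centred on it. The shorter body and shorter cover belong to another closer: leave them, and everything else on the bench, where they lie.

Things in the scene. Friction and masses are not known exactly. Their poses are not given: they have to be found in the camera images.
- box: Open plywood box, fixed to the bench, no lid: 233 (x) by 240 (y) by 56 mm high outside; walls 9 and floor 6 mm thick, so inside 215 by 222 mm and 50 mm deep, inner floor 6 mm above the bench. Dark hand holes are marked on its two x ends. Origin: centre of the underside.
- body_large: Cast aluminium body of the large door closer, 0.9 kg, lying on its mounting face: block 152 long, 52 wide, 36 mm high with flat top, and an 8 mm high screw lug 12 mm long at each end (176 mm over all). Its 14 mm steel spindle sticks out 9 mm from both long sides at half height, 36 mm from the middle towards +x. Centre of mass at mid-length. Origin: underside centre; x lengthwise, z up.
- plate: Mounting plate of the large closer: flat steel bar 176 by 44 by 10 mm with dark screw holes, about 0.5 kg. Origin: underside centre; x lengthwise, z up.
- folded_arm: Steel scissor arm of the large closer, folded and stiff, 0.25 kg, 167 mm long: link 22 wide, 7 mm high with a dark forearm 16 wide on it (13 mm high together), between a round hub 30 across, 16 mm high (at x = +70 mm) and a round elbow 24 across, 17 mm high (at x = -70 mm). Flat underside. Origin: underside centre; x lengthwise, z up.
- cover_large: Grey plastic front cover of the large closer: rounded flat slab 170 by 52 by 14 mm, flat underside, about 60 g. Origin: underside centre; x lengthwise, z up.
- body_small: Look-alike that does not belong: cast body of a smaller closer, 132 mm over all, block 110 by 46 by 31 mm high, spindle at the middle of its length. Origin: underside centre; x lengthwise, z up.
- cover_small: Look-alike that does not belong: grey plastic cover of the smaller closer, 124 by 46 by 14 mm. Origin: underside centre; x lengthwise, z up.
- try_square: Bystander: joiner's try square lying flat, dark wooden stock 125 mm long (along y) and 18 mm high with a 162 mm steel blade (along x). Origin: under the stock's middle.
- bench_brush: Bystander: hand brush standing on its black bristles (166 by 64 mm), wooden back 150 by 46 mm, 55 mm high, handle to -x. Origin: under the back's middle.
- screw_tin: Bystander: closed round steel tin, 84 mm across, 48 mm high. Origin: centre of the underside.
There are look-alikes about, which are no part of the job. Leave any blue look-alike of the cover_large alone. What is shaped like the plate but red is not meant.

How it is judged:
By the outcome, as a careful person would: the job done as asked, in the order asked, and still so for the second after the job is handed in, with the robot touching nothing.
It also fails if it takes over 112 s, if anything falls off the work surface, if the arm or the gripper's body presses on something with over 40 N, if the wrist force passes 120 N, or if a joint passes its speed limit or range.

ROBOT

A 6-joint arm with a two-finger parallel gripper is mounted at the origin on the work surface. World frame = base frame: x ahead of the robot, y to its left, z up, the work surface at z = 0. Lengths are in m, angles in rad, forces in N, time in s.
With the tool pointing down it reaches from about 0.425 to 0.95 m from the base axis. Payload 3.5 kg.
Tool frame: the origin (TCP) lies at the very end of the fingers, on their centre line; the grasp point (between the pads) lies 19 mm behind it; z points along the fingers, y is the line along which they close (so a half turn about z gives the same grasp; the last joint's range is limited). The gripper opens to 85 mm and grips with 20 to 120 N. Pads are 22 mm wide; open, the fingers measure 114 mm over their backs; the gripper's body (76 mm by 85 mm) begins 54 mm behind the grasp point. The pads swing forward as they close: fully open they stand 13 mm farther back than shut.
Start: joints at [-1.261, 0.286, 1.577, -0, 1.279, -0.15], TCP at [0.3, -0.605, 0.231] pointing down, gripper open.
Joint ranges: [-2.77, 2.77], [-0.9, 2.22], [0.21, 2.48], [-1.53, 4.67], [0.24, 2.81], [-2.84, 2.84]. Speed limits (rad/s): [2.79, 2.79, 3.14, 3.14, 3.14, 3.14].

INTERFACE

Orientations are given as a unit quaternion [x, y, z, w].
In Python, from plant import get_state, read_camera, sign_off, recognise gives the robot as it stands.
- The arm moves only by the tool arm_command, never from a script. Its argument "steps" is a list of rows, each an object with "translation": the shift along the tool's x, y, z scaled (see below), a list of three; "twist": the turn, a rotation vector about the tool's x, y, z scaled (see below), a list of three; "fingers": the opening, from -1 (shut) to 1 (fully open). In form: [{"translation": [x, y, z], "twist": [rx, ry, rz], "fingers": fingers}, ...]. A call has 1 to 5 rows; each row is the pose to reach, as a shift and turn from the pose commanded when the call began, along the tool's axes at that moment; what a row does not reach only later rows make up. The controller multiplies each number of a shift by 75 cm and each number of a turn by 60 degrees. A row lasts 1/8 s, in which the tool goes at most 62.5 mm and 10.7 degrees, less where a joint would pass 70% of its speed; a pose out of reach is approached as far as the arm can. A call with a number of a shift or a turn outside -1 to 1 is refused whole. A call with a gripper value outside its range is refused whole. The fingers move at their own pace and stop on an object; "grip_force" is the grip in N (left out, the last holds). Time passes only in rows, so rows that repeat a pose let the fingers close. It gives the time, the measured TCP pose, the force, the opening and the grip force at its end, in the units of the state.
- get_state(): the state, without advancing time (a new reading comes with each control period).
- read_camera(name): name is "scene" or "top"; returns a dict with "pixels" (420x560x3 uint8, red, green, blue), "K" (3x3 intrinsics, pixels), "k1" (the pictures are not rectified: a ray, as slopes to the right and down, at radius r is drawn at 1 + k1 r^2 times it, then the intrinsics apply), "R" (3x3) and "t" (3): a world point X has camera coordinates R X + t. Camera axes: x right, y down, z forward; pixel columns grow to the right and rows downward; lengths in m; the calibration is good to about 2 mm. A picture is of the moment at which its call begins. There is no depth.
- sign_off(): hands the job in; it is judged then, once.
Trained networks look in a picture, given as the dict that the camera call returned (one of the last four; its "shot" number tells which), for a name from the list of things; names that differ only in an ending like _2 or _b are one class to them, and where a whole thing is asked for, a point or a joint stands for the part that bears it (a point fixed in the world has none). Each returns a list of dicts, best first, with "conf" (0 to 1); they miss things now and then, are a little off and sometimes report something else, mostly with a low value. They report only what shows in the picture. A call takes as long as a camera call. They do not tell look-alikes from the thing itself.
- recognise(picture, query): "point" ([row, column] in pixels, amid what is visible of it).
The state is a dict: "time": time; "qpos": joint angles; "dq": joint speeds; "joint_efforts": joint torques, N m; "eef_pos": TCP position; "tcp_rot": TCP orientation; "contact_force": force on the tool from outside, world axes, zero at the start; "wrist_torque": the same for the moment, N m; "opening": opening from 0.0 (shut) to 1.0 (fully open); "finger_force": force on a finger pad.
Only numpy, scipy, OpenCV 4.12 (cv2) and the standard library are available. Lean on these libraries where they do the work, as an engineer would, in place of code of your own. Each camera call takes 0.05 s, during which the arm holds its last target. There are 200 camera calls.

## Working session

There is one attempt and no reset: what is moved stays moved. The work goes in short steps, Python scripts to look and compute and a tool call to move; the robot and the scene stay as the last step left them, time stands still between calls to the robot, and variables do not carry over. Pictures are saved under pics/ and viewed, at most 14 in all, crops included, and the job is handed in when it is done.

Besides the shell and the picture viewer there is one more tool, called after "Call:" as name(argument=value, ...) on one line, values as JSON. arm_command: Moves the arm, as the interface text tells. Shifts and turns lie within -1 to 1; 1 stands for 75 cm of shift or 60 degrees of turn. Its arguments: {"type":"object","properties":{"steps":{"type":"array"},"grip_force":{"type":"number"}},"required":["steps"]}

```bash
ls; mkdir -p pics
cat > h.py <<'E'
import numpy as np, cv2
from plant import get_state, read_camera, sign_off, recognise
def ray(p,uv):
    K=p["K"]; q=np.array([(uv[0]-K[0][2])/K[0][0],(uv[1]-K[1][2])/K[1][1]]); s=q.copy()
    for _ in range(30): s=q/(1+p["k1"]*(s@s))
    R=np.array(p["R"]); return R.T@np.array([s[0],s[1],1]), -R.T@np.array(p["t"])
def w(p,uv,z):
    d,c=ray(p,np.array(uv,float)); return c+d*(z-c[2])/d[2]
def pix(p,X):
    c=np.array(p["R"])@X+np.array(p["t"]); s=c[:2]/c[2]; s=s*(1+p["k1"]*(s@s)); K=p["K"]
    return np.array([s[0]*K[0][0]+K[0][2], s[1]*K[1][1]+K[1][2]])
def save(p,name): cv2.imwrite("pics/"+name,np.ascontiguousarray(p["pixels"][:,:,::-1]))
E
python3 - <<'E'
from h import *
for n in ("top","scene"):
    p=read_camera(n); save(p,n+"0.png"); np.save(n+"0.npy",p,allow_pickle=True)
    print(n,"cam",np.round(-np.array(p["R"]).T@p["t"],3))
    for o in ["box","body_large","plate","folded_arm","cover_large","body_small","cover_small"]:
        print(o,[(np.round(d["point"]).tolist(),round(d["conf"],2)) for d in recognise(p,o)][:4])
s=get_state(); print({k:np.round(v,3).tolist() for k,v in s.items()})
E
```

```text
pics
top cam [ 0.103 -0.017  1.824]
box [([204.0, 269.0], 0.86)]
body_large [([257.0, 366.0], 0.59)]
plate [([292.0, 161.0], 0.86), ([221.0, 127.0], 0.62)]
folded_arm [([180.0, 359.0], 0.66), ([204.0, 269.0], 0.66), ([217.0, 366.0], 0.23)]
cover_large [([139.0, 275.0], 0.9), ([215.0, 367.0], 0.79), ([317.0, 387.0], 0.62)]
body_small [([212.0, 192.0], 0.79)]
cover_small [([177.0, 194.0], 0.77)]
scene cam [ 1.004 -0.895  1.059]
box [([216.0, 296.0], 0.7)]
body_large [([260.0, 190.0], 0.77), ([188.0, 355.0], 0.52)]
plate [([205.0, 390.0], 0.73), ([142.0, 275.0], 0.69), ([160.0, 298.0], 0.64), ([145.0, 346.0], 0.54)]
folded_arm [([299.0, 270.0], 0.87)]
cover_large [([254.0, 364.0], 0.7), ([246.0, 153.0], 0.69), ([283.0, 231.0], 0.56)]
body_small [([172.0, 324.0], 0.68)]
cover_small [([190.0, 353.0], 0.6)]
{'time': 0.8, 'qpos': [-1.261, 0.286, 1.577, -0.0, 1.279, -0.15], 'dq': [0.002, -0.001, 0.001, 0.001, -0.0, -0.002], 'joint_efforts': [-0.001, -40.592, -29.292, -0.0, 0.0, 0.0], 'eef_pos': [0.3, -0.605, 0.231], 'tcp_rot': [0.974, 0.228, -0.0, 0.0], 'contact_force': [-0.049, -0.254, 0.173], 'wrist_torque': [-0.015, 0.035, -0.025], 'finger_force': 0.0, 'opening': 0.998}
```

View pics/top0.png

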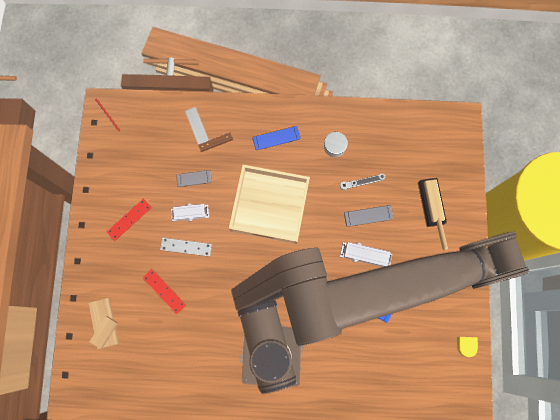

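View pics/scene0.png

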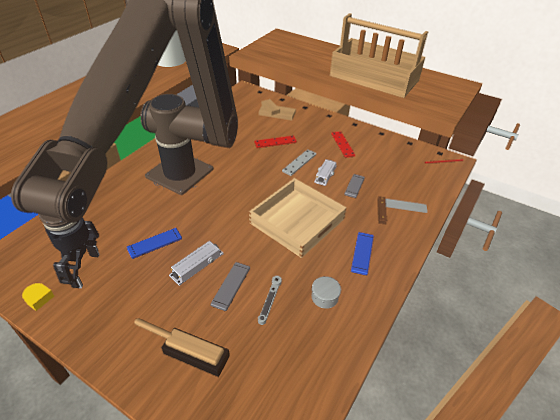

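```bash
cat > fit.py <<'E'
from h import *
from scipy.optimize import minimize
S=8
def bx(x0,x1,y0,y1,z0,z1): return np.array([[x,y,z] for x in(x0,x1) for y in(y0,y1) for z in(z0,z1)])
def cyl(x,r,z1): 
    a=np.linspace(0,2*np.pi,20); return np.array([[x+r*np.cos(t),r*np.sin(t),z] for t in a for z in(0,z1)])
M=dict(
 body_large=[bx(-.076,.076,-.026,.026,0,.036),bx(-.088,.088,-.026,.026,0,.008),bx(.029,.043,-.035,.035,.011,.025)],
 plate=[bx(-.088,.088,-.022,.022,0,.010)],
 folded_arm=[bx(-.07,.07,-.011,.011,0,.007),bx(-.07,.07,-.008,.008,0,.013),cyl(.07,.015,.016),cyl(-.07,.012,.017)],
 cover_large=[bx(-.085,.085,-.026,.026,0,.014)],
 box=[bx(-.1165,.1165,-.12,.12,0,.056)])
def place(v,X,z0): 
    c,s=np.cos(v[2]),np.sin(v[2]); return np.c_[v[0]+c*X[:,0]-s*X[:,1],v[1]+s*X[:,0]+c*X[:,1],X[:,2]+z0]
def render(p,name,v,roi,z0=0):
    r0,r1,c0,c1=roi; im=np.zeros(((r1-r0)*S,(c1-c0)*S),np.uint8)
    for X in M[name]:
        P=np.array([(pix(p,q)-[c0,r0]+.5)*S-.5 for q in place(v,X,z0)])
        cv2.fillConvexPoly(im,cv2.convexHull(np.round(P*16).astype(np.int32)),255,shift=4)
    return cv2.resize(im,(c1-c0,r1-r0),interpolation=cv2.INTER_AREA)/255.
def mask(p,roi,name):
    r0,r1,c0,c1=roi; im=np.ascontiguousarray(p["pixels"][r0:r1,c0:c1])
    if name=="box":
        f=im[...,1].astype(float); return np.clip((f-125)/60,0,1)
    hsv=cv2.cvtColor(im,cv2.COLOR_RGB2HSV); s=hsv[...,1].astype(float)
    b=np.median(s); m=np.clip(1-(s-20)/(b-40),0,1)
    hard=(m>.5).astype(np.uint8); n,l,st,ce=cv2.connectedComponentsWithStats(cv2.dilate(hard,np.ones((3,3))))
    k=1+np.argmax(st[1:,4]); return m*(l==k)
def fit(p,name,v0,roi,z0=0,m=None):
    m=mask(p,roi,name) if m is None else m
    f=lambda v:np.sum((render(p,name,v,roi,z0)-m)**2)
    best=min((minimize(f,[v0[0],v0[1],a],method="Nelder-Mead",options=dict(initial_simplex=[[v0[0],v0[1],a],[v0[0]+.008,v0[1],a],[v0[0],v0[1]+.008,a],[v0[0],v0[1],a+.08]],xatol=1e-4,fatol=1e-3,maxiter=150)) for a in v0[2:]),key=lambda r:r.fun)
    return best.x,best.fun/m.sum()
E
python3 - <<'E'
from fit import *
t=np.load("top0.npy",allow_pickle=True).item(); s=np.load("scene0.npy",allow_pickle=True).item()
im=t["pixels"][155:275,148:408]; cv2.imwrite("pics/crop1.png",cv2.resize(np.ascontiguousarray(im[:,:,::-1]),None,fx=3,fy=3,interpolation=cv2.INTER_CUBIC))
im=s["pixels"][130:340,120:400]; cv2.imwrite("pics/crop2.png",cv2.resize(np.ascontiguousarray(im[:,:,::-1]),None,fx=2.8,fy=2.8,interpolation=cv2.INTER_CUBIC))
def rng(c,r,h): return (r-h,r+h,c-h-6,c+h+6)
seed=dict(body_large=((366,254),(191,262)),plate=((186,247),(299,161)),folded_arm=((362,181),(270,300)),cover_large=((368,216),(231,286)),box=((270,204),(297,216)))
for n,(a,b) in seed.items():
    X=w(t,a,.01)
    # initial angle guess from world: mask pca
    for nm,p,q in(("top",t,a),("scene",s,b)):
        h=48 if n=="box" else {"body_large":19,"plate":14,"folded_arm":16,"cover_large":17}[n] if nm=="top" else 32
        roi=(q[1]-h,q[1]+h,q[0]-h-14,q[0]+h+14)
        angs=[-.2,.2] if n=="box" else [a for a in np.arange(0,3.14,.4)] if n!="folded_arm" and n!="body_large" else list(np.arange(0,6.28,.4))
        v,e=fit(p,n,[X[0],X[1]]+angs,roi); print(n,nm,np.round(v,4),round(e,3),"seed",np.round(X[:2],3))
E
```

```text
body_large top [ 0.3533 -0.3162  1.3749] 0.081 seed [ 0.355 -0.316]
body_large scene [ 0.3524 -0.3146  1.3787] 0.026 seed [ 0.355 -0.316]
plate top [0.3559 0.3149 1.4878] 0.006 seed [0.354 0.313]
plate scene [0.3552 0.3142 1.4917] 0.012 seed [0.354 0.313]
folded_arm top [ 0.6189 -0.3025  1.84  ] 0.029 seed [ 0.618 -0.3  ]
folded_arm scene [ 0.5048 -0.3281  1.791 ] 0.355 seed [ 0.618 -0.3  ]
cover_large top [ 0.4939 -0.3238  1.7726] 0.03 seed [ 0.491 -0.322]
cover_large scene [ 0.4931 -0.3218  1.7771] 0.069 seed [ 0.491 -0.322]
box top [ 0.5231  0.0269 -0.1516] 0.11 seed [0.52  0.026]
box scene [ 0.5053  0.029  -0.151 ] 0.311 seed [0.52  0.026]
```

View pics/crop1.png

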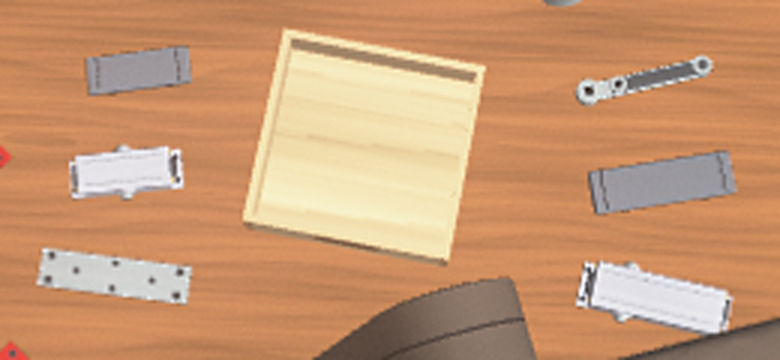

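View pics/crop2.png

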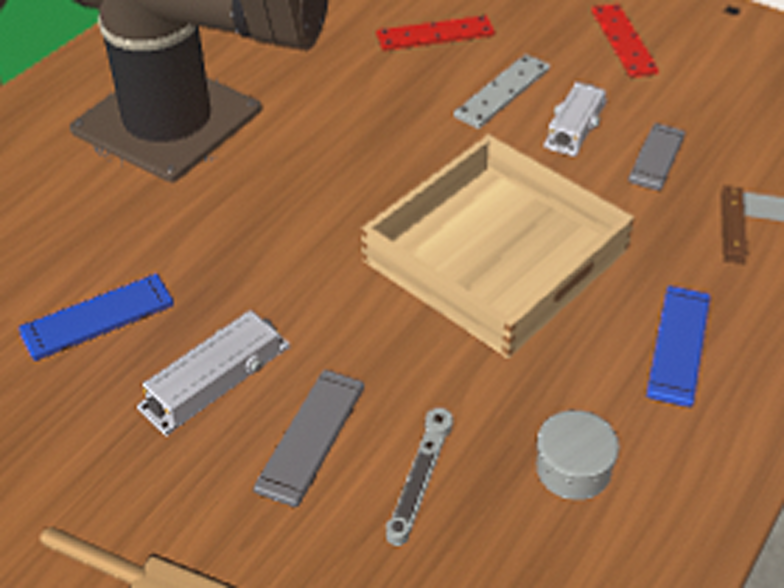

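```bash
cat > box.py <<'E'
from fit import *
def rect(p,uv):
    P=np.array([w(p,q,.056)[:2] for q in uv],np.float32); print(np.round(P,4).tolist(),np.round(P.mean(0),4), [round(float(np.linalg.norm(P[i]-P[i-1])),4) for i in range(4)],"yaws",[round(float(np.arctan2(*(P[i]-P[i-1])[::-1])),3) for i in range(4)])
t=np.load("top0.npy",allow_pickle=True).item(); s=np.load("scene0.npy",allow_pickle=True).item()
rect(t,[((u+.5)/3-.5+148,(v+.5)/3-.5+155) for u,v in [(287,29),(486,66),(447,260),(243,222)]])
rect(s,[((u+.5)/2.8-.5+120,(v+.5)/2.8-.5+130) for u,v in [(489,137),(634,222),(510,326),(361,233)]])
M["box"]=[bx(-.1165,.1165,-.12,.12,.05,.056)]
roi=(155,255,215,325); im=t["pixels"][155:255,215:325].astype(int)
hard=((im[...,1]>150)).astype(np.uint8); n,l,st,c=cv2.connectedComponentsWithStats(hard); k=1+np.argmax(st[1:,4])
h=cv2.convexHull(np.argwhere(l==k)[:,::-1].astype(np.int32)); m=np.zeros(hard.shape,np.uint8); cv2.fillConvexPoly(m,h,1)
print(fit(t,"box",[.52,.027,-.15],roi,0,m.astype(float)))
E
python3 box.py; sed -i 's/scene":s/&/' fit.py
python3 - <<'E'
from fit import *
s=np.load("scene0.npy",allow_pickle=True).item()
print(fit(s,"folded_arm",[.619,-.302,1.84],(270,330,245,292)), fit(s,"cover_large",[.494,-.323,1.77],(258,312,206,254)))
E
```

```text
[[0.6486999988555908, 0.125], [0.6133000254631042, -0.10949999839067459], [0.38280001282691956, -0.07169999927282333], [0.4169999957084656, 0.16269999742507935]] [0.5154 0.0266] [0.2348, 0.2371, 0.2336, 0.2369] yaws [-0.161, -1.721, 2.979, 1.426]
[[0.423799991607666, 0.15889999270439148], [0.6538000106811523, 0.11969999969005585], [0.6126000285148621, -0.10899999737739563], [0.3885999917984009, -0.08079999685287476]] [0.5197 0.0222] [0.2423, 0.2333, 0.2324, 0.2258] yaws [1.425, -0.169, -1.749, 3.016]
(array([ 0.51718474,  0.02735918, -0.15165564]), np.float64(0.03739930760597552))
(array([ 0.61778954, -0.30125861,  1.84366752]), np.float64(0.024769758752363622)) (array([ 0.49265153, -0.32164349,  1.77076179]), np.float64(0.07061453300594736))
```

```bash
cat > plan.py <<'E'
# usage: plan.py x,y,z,phi ...   prints chained tool-frame shifts/turns from present pose
import sys,numpy as np
from h import get_state
from scipy.spatial.transform import Rotation as Ro
s=get_state(); P=np.array(s["eef_pos"]); R=Ro.from_quat(s["tcp_rot"])
print("t",round(s["time"],2),"pos",np.round(P,4),"x-yaw",round(float(np.arctan2(*R.as_matrix()[:2,0][::-1])),4),"tilt",np.round(R.as_matrix()[:,2],3),"F",np.round(s["contact_force"],1),"open",round(s["opening"],3),"q",np.round(s["qpos"],2))
for a in sys.argv[1:]:
    x,y,z,f=map(float,a.split(",")); T=Ro.from_quat([np.cos(f/2),np.sin(f/2),0,0])
    tr=np.round(R.inv().apply(np.array([x,y,z])-P)/.75,3); rv=np.round((R.inv()*T).as_rotvec()/np.radians(60),3)
    print(a,"tr",tr.tolist(),"tw",rv.tolist(),"rows",np.ceil(max(np.linalg.norm(tr)*.75/.0625,np.linalg.norm(rv)*60/10.7)))
    P=P+R.apply(tr*.75); R=R*Ro.from_rotvec(rv*np.radians(60))
E
python3 plan.py .3526,-.315,.15,1.378 .3526,-.315,.008,1.378
```

```text
t 0.8 pos [ 0.2996 -0.6049  0.2314] x-yaw 0.4598 tilt [ 0. -0. -1.] F [-0.  -0.3  0.2] open 0.998 q [-1.26  0.29  1.58 -0.    1.28 -0.15]
.3526,-.315,.15,1.378 tr [0.235, -0.315, 0.108] tw [0.0, 0.0, -0.877] rows 5.0
.3526,-.315,.008,1.378 tr [-0.0, -0.0, 0.19] tw [0.0, 0.0, 0.0] rows 3.0
```

Candidates (top image, col,row): for the body, large (366,254) against small (190,212). For the cover, grey large (368,216) against grey small (194,178), blue (276,139) and blue (387,317). For the plate, steel (186,247) against red (129,219) and (164,291). The arm is only at (362,181). I choose the long grey body, long grey cover and steel plate. The crops confirm this: the body's spindle is off-centre and the fitted 176 mm length matches.

Call:
arm_command(steps=[{"translation":[0.235,-0.315,0.108],"twist":[0,0,-0.877],"fingers":1},{"translation":[0.235,-0.315,0.108],"twist":[0,0,-0.877],"fingers":1},{"translation":[0.235,-0.315,0.108],"twist":[0,0,-0.877],"fingers":1},{"translation":[0.235,-0.315,0.108],"twist":[0,0,-0.877],"fingers":1},{"translation":[0.235,-0.315,0.108],"twist":[0,0,-0.877],"fingers":1}], grip_force=60)

```text
time: 1.42
eef_pos: [0.3527, -0.3129, 0.1499]
tcp_rot: [0.77, 0.638, 0.0, 0.0]
contact_force: [0.7, -0.3, -0.0]
opening: 0.998
finger_force: 0.0
```

Call:
arm_command(steps=[{"translation":[0.235,-0.315,0.108],"twist":[0,0,0],"fingers":1}])

```text
time: 1.55
eef_pos: [0.3133, -0.269, 0.1341]
tcp_rot: [0.77, 0.638, 0.0, 0.001]
contact_force: [-1.3, -0.2, 0.6]
opening: 1.0
finger_force: 0.0
```

The second call was a slip: its shift was measured from the new pose. It did no harm. I'll replan and look for anything touched.

```bash
python3 plan.py .3526,-.315,.10,1.378 .3526,-.315,.008,1.378
```

```text
t 1.55 pos [ 0.3133 -0.269   0.1341] x-yaw 1.3832 tilt [ 0.001 -0.001 -1.   ] F [-1.3 -0.2  0.6] open 1.0 q [-0.96 -0.21  2.28  0.    1.07 -0.77]
.3526,-.315,.10,1.378 tr [-0.05, 0.063, 0.046] tw [0.002, 0.001, 0.005] rows 2.0
.3526,-.315,.008,1.378 tr [-0.0, -0.0, 0.122] tw [-0.0, 0.0, -0.0] rows 2.0
```

Call:
arm_command(steps=[{"translation":[-0.05,0.063,0.046],"twist":[0,0,0],"fingers":1},{"translation":[-0.05,0.063,0.046],"twist":[0,0,0],"fingers":1},{"translation":[-0.05,0.063,0.046],"twist":[0,0,0],"fingers":1},{"translation":[-0.05,0.063,0.046],"twist":[0,0,0],"fingers":1}])

```text
time: 2.05
eef_pos: [0.3523, -0.3176, 0.1011]
tcp_rot: [0.772, 0.636, -0.0, 0.002]
contact_force: [-0.4, 0.1, -0.4]
opening: 0.998
finger_force: 0.0
```

```bash
python3 plan.py .3526,-.315,.008,1.378
```

```text
t 2.05 pos [ 0.3523 -0.3176  0.1011] x-yaw 1.3781 tilt [ 0.002 -0.002 -1.   ] F [-0.4  0.1 -0.4] open 0.998 q [-0.95 -0.01  2.16  0.    0.98 -0.76]
.3526,-.315,.008,1.378 tr [0.004, -0.001, 0.124] tw [0.002, 0.002, 0.0] rows 2.0
```

Call:
arm_command(steps=[{"translation":[0.004,-0.001,0.06],"twist":[0.002,0.002,0],"fingers":1},{"translation":[0.004,-0.001,0.1],"twist":[0.002,0.002,0],"fingers":1},{"translation":[0.004,-0.001,0.124],"twist":[0.002,0.002,0],"fingers":1},{"translation":[0.004,-0.001,0.124],"twist":[0.002,0.002,0],"fingers":1},{"translation":[0.004,-0.001,0.124],"twist":[0.002,0.002,0],"fingers":-1}])

```text
time: 2.68
eef_pos: [0.3521, -0.3143, 0.0078]
tcp_rot: [0.772, 0.636, 0.0, -0.0]
contact_force: [1.2, 0.5, -1.0]
opening: 0.818
finger_force: 0.0
```

Call:
arm_command(steps=[{"translation":[0,0,0],"twist":[0,0,0],"fingers":-1},{"translation":[0,0,0],"twist":[0,0,0],"fingers":-1},{"translation":[0,0,0],"twist":[0,0,0],"fingers":-1},{"translation":[0,0,0],"twist":[0,0,0],"fingers":-1},{"translation":[0,0,0],"twist":[0,0,0],"fingers":-1}])

```text
time: 3.3
eef_pos: [0.3529, -0.3148, 0.0084]
tcp_rot: [0.772, 0.636, 0.0, 0.001]
contact_force: [2.7, 0.4, 7.1]
opening: 0.597
finger_force: 66.8
```

```bash
python3 plan.py .3526,-.315,.15,1.378 .4636,.0342,.15,1.419 .4636,.0342,.03,1.419
```

```text
t 3.3 pos [ 0.3529 -0.3148  0.0084] x-yaw 1.3776 tilt [ 0.002 -0.001 -1.   ] F [2.7 0.4 7.1] open 0.597 q [-0.94  0.16  2.19  0.    0.78 -0.75]
.3526,-.315,.15,1.378 tr [-0.001, 0.0, -0.189] tw [0.002, 0.001, -0.0] rows 3.0
.4636,.0342,.15,1.419 tr [0.486, 0.056, 0.0] tw [0.0, -0.0, -0.04] rows 6.0
.4636,.0342,.03,1.419 tr [-0.0, -0.0, 0.16] tw [0.0, -0.0, 0.0] rows 2.0
```

Call:
arm_command(steps=[{"translation":[0,0,-0.03],"twist":[0,0,0],"fingers":-1},{"translation":[0,0,-0.08],"twist":[0,0,0],"fingers":-1},{"translation":[0,0,-0.14],"twist":[0,0,0],"fingers":-1},{"translation":[0,0,-0.189],"twist":[0,0,0],"fingers":-1},{"translation":[0,0,-0.189],"twist":[0,0,0],"fingers":-1}])

```text
time: 3.92
eef_pos: [0.3518, -0.3141, 0.1492]
tcp_rot: [0.772, 0.636, -0.0, 0.001]
contact_force: [-0.7, -0.2, -9.7]
opening: 0.595
finger_force: 67.0
```

Call:
arm_command(steps=[{"translation":[0.04,0.004,0],"twist":[0,0,-0.01],"fingers":-1},{"translation":[0.1,0.011,0],"twist":[0,0,-0.01],"fingers":-1},{"translation":[0.17,0.02,0],"twist":[0,0,-0.02],"fingers":-1},{"translation":[0.24,0.028,0],"twist":[0,0,-0.02],"fingers":-1},{"translation":[0.31,0.036,0],"twist":[0,0,-0.04],"fingers":-1}])

```text
time: 4.55
eef_pos: [0.4199, -0.0877, 0.1442]
tcp_rot: [0.758, 0.652, -0.001, -0.005]
contact_force: [1.5, -0.5, -9.4]
opening: 0.602
finger_force: 66.7
```

Call:
arm_command(steps=[{"translation":[0.07,0.008,0],"twist":[0,0,0],"fingers":-1},{"translation":[0.13,0.015,0],"twist":[0,0,0],"fingers":-1},{"translation":[0.176,0.02,0],"twist":[0,0,0],"fingers":-1},{"translation":[0.176,0.02,0],"twist":[0,0,0],"fingers":-1},{"translation":[0.176,0.02,0],"twist":[0,0,0],"fingers":-1}])

```text
time: 5.18
eef_pos: [0.4548, 0.0379, 0.1455]
tcp_rot: [0.758, 0.652, -0.002, -0.004]
contact_force: [0.2, 0.3, -8.6]
opening: 0.595
finger_force: 66.7
```

```bash
python3 plan.py .4636,.0342,.035,1.419 .4636,.0342,.0155,1.419; python3 -c "
from h import *
p=read_camera('top'); im=p['pixels'][140:280,200:400]; s=read_camera('scene')['pixels'][150:290,200:400]
cv2.imwrite('pics/a.png',cv2.resize(np.vstack([im,s])[:,:,::-1],None,fx=2.1,fy=2.1))"
```

```text
t 5.17 pos [0.4548 0.0379 0.1455] x-yaw 1.4207 tilt [-0.008  0.003 -1.   ] F [ 0.2  0.3 -8.6] open 0.595 q [-0.14 -0.11  2.17  0.    1.09  0.01]
.4636,.0342,.035,1.419 tr [-0.003, 0.014, 0.147] tw [-0.008, -0.001, 0.002] rows 2.0
.4636,.0342,.0155,1.419 tr [-0.0, -0.0, 0.026] tw [0.0, -0.0, -0.0] rows 1.0
```

View pics/a.png

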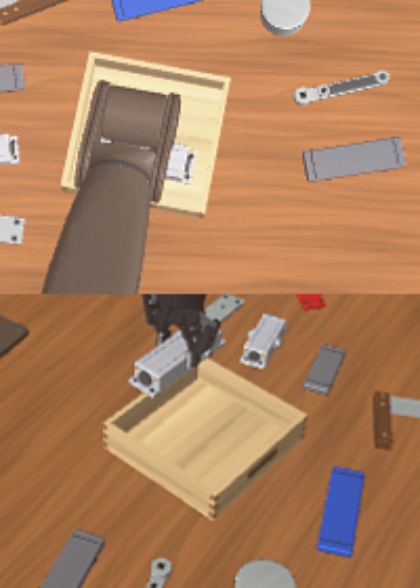

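Call:
arm_command(steps=[{"translation":[-0.003,0.014,0.02],"twist":[-0.008,-0.001,0],"fingers":-1},{"translation":[-0.003,0.014,0.06],"twist":[-0.008,-0.001,0],"fingers":-1},{"translation":[-0.003,0.014,0.11],"twist":[-0.008,-0.001,0],"fingers":-1},{"translation":[-0.003,0.014,0.147],"twist":[-0.008,-0.001,0],"fingers":-1},{"translation":[-0.003,0.014,0.147],"twist":[-0.008,-0.001,0],"fingers":-1}])

```text
time: 5.9
eef_pos: [0.464, 0.0338, 0.0357]
tcp_rot: [0.759, 0.651, -0.0, -0.001]
contact_force: [0.3, 0.4, -9.6]
opening: 0.599
finger_force: 67.3
```

```bash
python3 plan.py .4636,.0342,.0165,1.419
```

```text
t 5.9 pos [0.464  0.0338 0.0357] x-yaw 1.4184 tilt [-0.001  0.001 -1.   ] F [ 0.3  0.4 -9.6] open 0.599 q [-0.15  0.09  2.21  0.    0.84  0.01]
.4636,.0342,.0165,1.419 tr [0.0, -0.001, 0.026] tw [-0.001, -0.001, -0.001] rows 1.0
```

Call:
arm_command(steps=[{"translation":[0,0,0.012],"twist":[0,0,0],"fingers":-1},{"translation":[0,0,0.02],"twist":[0,0,0],"fingers":-1},{"translation":[0,0,0.024],"twist":[0,0,0],"fingers":-1},{"translation":[0,0,0.027],"twist":[0,0,0],"fingers":-1},{"translation":[0,0,0.028],"twist":[0,0,0],"fingers":-1}])

```text
time: 6.52
eef_pos: [0.4672, 0.0344, 0.0175]
tcp_rot: [0.758, 0.652, 0.003, 0.002]
contact_force: [1.2, 0.5, -9.7]
opening: 0.596
finger_force: 67.3
```

Call:
arm_command(steps=[{"translation":[0,0,0.002],"twist":[0,0,0],"fingers":-1},{"translation":[0,0,0.004],"twist":[0,0,0],"fingers":-1},{"translation":[0,0,0.005],"twist":[0,0,0],"fingers":-1}])

```text
time: 6.9
eef_pos: [0.4673, 0.0343, 0.0145]
tcp_rot: [0.758, 0.652, 0.002, 0.002]
contact_force: [-4.3, 1.1, 3.1]
opening: 0.595
finger_force: 68.8
```

```bash
python3 plan.py .4636,.0342,.0145,1.419
```

```text
t 6.9 pos [0.4673 0.0343 0.0145] x-yaw 1.4202 tilt [ 0.005  0.    -1.   ] F [-4.3  1.1  3.1] open 0.595 q [-0.14  0.14  2.21  0.    0.79  0.01]
.4636,.0342,.0145,1.419 tr [-0.001, -0.005, -0.0] tw [0.005, -0.001, 0.001] rows 1.0
```

Call:
arm_command(steps=[{"translation":[0,0,0],"twist":[0,0,0],"fingers":0.5},{"translation":[0,0,0],"twist":[0,0,0],"fingers":0.5},{"translation":[0,0,-0.04],"twist":[0,0,0],"fingers":0.5},{"translation":[0,0,-0.1],"twist":[0,0,0],"fingers":0.5},{"translation":[0,0,-0.18],"twist":[0,0,0],"fingers":0.5}])

```text
time: 7.52
eef_pos: [0.4659, 0.0343, 0.1498]
tcp_rot: [0.758, 0.652, 0.002, 0.002]
contact_force: [0.8, -0.2, 0.1]
opening: 0.749
finger_force: 0.0
```

```bash
python3 plan.py .40,.27,.15,1.49 .3556,.3145,.12,1.49 .3556,.3145,.01,1.49
```

```text
t 7.53 pos [0.4659 0.0343 0.1498] x-yaw 1.4199 tilt [ 0.006  0.    -1.   ] F [ 0.8 -0.2  0.1] open 0.749 q [-0.14 -0.1   2.15  0.    1.09  0.01]
.40,.27,.15,1.49 tr [0.298, -0.134, -0.001] tw [0.005, -0.001, -0.067] rows 4.0
.3556,.3145,.12,1.49 tr [0.054, -0.064, 0.04] tw [0.0, 0.0, 0.0] rows 2.0
.3556,.3145,.01,1.49 tr [-0.0, -0.0, 0.147] tw [0.0, 0.0, 0.0] rows 2.0
```

Call:
arm_command(steps=[{"translation":[0.298,-0.134,0],"twist":[0.005,-0.001,-0.067],"fingers":1},{"translation":[0.298,-0.134,0],"twist":[0.005,-0.001,-0.067],"fingers":1},{"translation":[0.298,-0.134,0],"twist":[0.005,-0.001,-0.067],"fingers":1},{"translation":[0.298,-0.134,0],"twist":[0.005,-0.001,-0.067],"fingers":1},{"translation":[0.298,-0.134,0],"twist":[0.005,-0.001,-0.067],"fingers":1}])

```text
time: 8.15
eef_pos: [0.3998, 0.2737, 0.1494]
tcp_rot: [0.733, 0.68, 0.002, 0.001]
contact_force: [0.5, 0.2, -0.9]
opening: 1.003
finger_force: 0.0
```

Call:
arm_command(steps=[{"translation":[0.054,-0.064,0.04],"twist":[0,0,0],"fingers":0.5},{"translation":[0.054,-0.064,0.04],"twist":[0,0,0],"fingers":0.5},{"translation":[0.054,-0.064,0.07],"twist":[0,0,0],"fingers":0.5},{"translation":[0.054,-0.064,0.1],"twist":[0,0,0],"fingers":0.5},{"translation":[0.054,-0.064,0.1],"twist":[0,0,0],"fingers":0.5}])

```text
time: 8.78
eef_pos: [0.356, 0.3132, 0.0723]
tcp_rot: [0.736, 0.678, -0.001, 0.0]
contact_force: [0.0, 0.1, 1.3]
opening: 0.745
finger_force: 0.0
```

```bash
python3 plan.py .3556,.3145,.008,1.49
python3 - <<'E'
from fit import *
t=read_camera("top"); s=read_camera("scene")
print(fit(s,"plate",[.3555,.3145,1.49],(131,191,255,343)))
E
```

```text
t 8.78 pos [0.356  0.3132 0.0723] x-yaw 1.4888 tilt [-0.001 -0.002 -1.   ] F [0.  0.1 1.3] open 0.745 q [ 0.51  0.04  2.17 -0.    0.93  0.59]
.3556,.3145,.008,1.49 tr [0.002, -0.001, 0.086] tw [-0.001, 0.002, -0.001] rows 2.0
(array([0.35521044, 0.31409716, 1.4876077 ]), np.float64(0.34937052839208754))
```

Call:
arm_command(steps=[{"translation":[0.002,-0.001,0.05],"twist":[0,0,0],"fingers":0.3},{"translation":[0.002,-0.001,0.08],"twist":[0,0,0],"fingers":0.3},{"translation":[0.002,-0.001,0.09],"twist":[0,0,0],"fingers":0.3},{"translation":[0.002,-0.001,0.093],"twist":[0,0,0],"fingers":0.3},{"translation":[0.002,-0.001,0.093],"twist":[0,0,0],"fingers":0.3}])

```text
time: 9.5
eef_pos: [0.3564, 0.3166, 0.0046]
tcp_rot: [0.735, 0.678, 0.001, 0.001]
contact_force: [0.2, -1.5, -0.7]
opening: 0.654
finger_force: 0.0
```

Call:
arm_command(steps=[{"translation":[0,0,0.001],"twist":[0,0,0],"fingers":0.3},{"translation":[0,0,0.001],"twist":[0,0,0],"fingers":0.3}])

```text
time: 9.75
eef_pos: [0.3557, 0.3163, 0.0032]
tcp_rot: [0.735, 0.678, 0.001, 0.001]
contact_force: [0.0, 0.4, 0.4]
opening: 0.65
finger_force: 0.0
```

Call:
arm_command(steps=[{"translation":[0,0,0.001],"twist":[0,0,0],"fingers":0.3},{"translation":[0,0,0.002],"twist":[0,0,0],"fingers":0.3},{"translation":[0,0,0.003],"twist":[0,0,0],"fingers":0.3}])

```text
time: 10.12
eef_pos: [0.3553, 0.3161, 0.0004]
tcp_rot: [0.735, 0.678, 0.0, 0.0]
contact_force: [-0.9, -0.4, -0.5]
opening: 0.65
finger_force: 0.0
```

Call:
arm_command(steps=[{"translation":[0,0,0],"twist":[0,0,0],"fingers":-1},{"translation":[0,0,0],"twist":[0,0,0],"fingers":-1},{"translation":[0,0,0],"twist":[0,0,0],"fingers":-1},{"translation":[0,0,0],"twist":[0,0,0],"fingers":-1}], grip_force=60)

```text
time: 10.62
eef_pos: [0.3558, 0.3162, 0.0009]
tcp_rot: [0.735, 0.678, 0.001, 0.001]
contact_force: [-0.9, -1.5, 5.9]
opening: 0.491
finger_force: 61.8
```

Call:
arm_command(steps=[{"translation":[0,0,-0.01],"twist":[0,0,0],"fingers":-1},{"translation":[0,0,-0.03],"twist":[0,0,0],"fingers":-1},{"translation":[0,0,-0.05],"twist":[0,0,0],"fingers":-1},{"translation":[0,0,-0.05],"twist":[0,0,0],"fingers":-1}])

```text
time: 11.12
eef_pos: [0.3566, 0.3169, 0.0398]
tcp_rot: [0.735, 0.678, 0.002, 0.001]
contact_force: [-0.3, -0.5, -5.1]
opening: 0.496
finger_force: 62.2
```

```bash
python3 plan.py .37,.3145,.15,1.49; python3 -c "
from h import *
s=read_camera('scene')['pixels'][100:200,220:350]
cv2.imwrite('pics/b.png',cv2.resize(s[:,:,::-1],None,fx=4,fy=4))"
```

```text
t 11.12 pos [0.3566 0.3169 0.0398] x-yaw 1.4903 tilt [ 0.005  0.002 -1.   ] F [-0.3 -0.5 -5.1] open 0.496 q [ 0.51  0.11  2.18 -0.    0.85  0.59]
.37,.3145,.15,1.49 tr [-0.001, 0.019, -0.147] tw [0.004, -0.002, 0.0] rows 2.0
```

View pics/b.png

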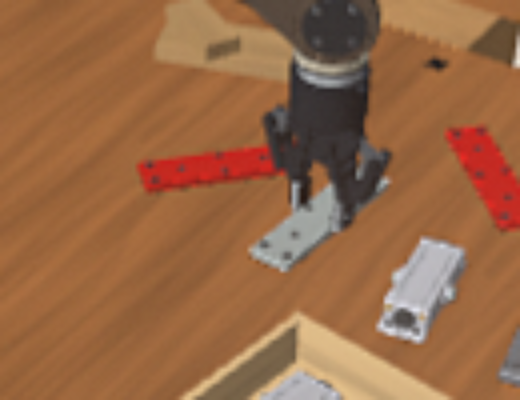

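Call:
arm_command(steps=[{"translation":[0,0.006,-0.05],"twist":[0.004,-0.002,0],"fingers":-1},{"translation":[0,0.012,-0.1],"twist":[0.004,-0.002,0],"fingers":-1},{"translation":[0,0.019,-0.147],"twist":[0.004,-0.002,0],"fingers":-1},{"translation":[0,0.019,-0.147],"twist":[0.004,-0.002,0],"fingers":-1}])

```text
time: 11.68
eef_pos: [0.3716, 0.316, 0.151]
tcp_rot: [0.735, 0.678, 0.002, 0.001]
contact_force: [0.5, 0.7, -5.6]
opening: 0.491
finger_force: 63.8
```

```bash
python3 plan.py .5724,.0175,.15,1.419 .5724,.0175,.03,1.419
```

```text
t 11.68 pos [0.3716 0.316  0.151 ] x-yaw 1.4899 tilt [ 0.003  0.001 -1.   ] F [ 0.5  0.7 -5.6] open 0.491 q [ 0.5  -0.05  2.1  -0.    1.09  0.58]
.5724,.0175,.15,1.419 tr [-0.375, 0.299, 0.002] tw [0.003, -0.002, 0.068] rows 6.0
.5724,.0175,.03,1.419 tr [-0.0, 0.0, 0.16] tw [-0.0, 0.0, -0.0] rows 2.0
```

Call:
arm_command(steps=[{"translation":[-0.03,0.024,0],"twist":[0.003,-0.002,0.02],"fingers":-1},{"translation":[-0.08,0.064,0],"twist":[0.003,-0.002,0.03],"fingers":-1},{"translation":[-0.13,0.104,0],"twist":[0.003,-0.002,0.05],"fingers":-1},{"translation":[-0.18,0.144,0],"twist":[0.003,-0.002,0.068],"fingers":-1},{"translation":[-0.23,0.183,0],"twist":[0.003,-0.002,0.068],"fingers":-1}])

```text
time: 12.3
eef_pos: [0.4911, 0.1306, 0.145]
tcp_rot: [0.759, 0.651, -0.006, -0.002]
contact_force: [0.3, 0.4, -5.3]
opening: 0.487
finger_force: 63.8
```

Call:
arm_command(steps=[{"translation":[0,0,0],"twist":[0,0,0],"fingers":-1}])

```text
time: 12.42
eef_pos: [0.4924, 0.1295, 0.1456]
tcp_rot: [0.76, 0.65, -0.005, -0.002]
contact_force: [-0.6, 0.6, -5.2]
opening: 0.488
finger_force: 63.8
```

```bash
python3 plan.py .5724,.0175,.15,1.419 .5724,.0175,.03,1.419
```

```text
t 12.43 pos [0.4924 0.1295 0.1456] x-yaw 1.4145 tilt [-0.01  -0.004 -1.   ] F [-0.6  0.6 -5.2] open 0.488 q [ 0.06  0.02  2.05 -0.    1.09  0.22]
.5724,.0175,.15,1.419 tr [-0.131, 0.129, -0.006] tw [-0.009, 0.006, -0.004] rows 3.0
.5724,.0175,.03,1.419 tr [0.0, -0.0, 0.16] tw [0.0, -0.0, -0.0] rows 2.0
```

Call:
arm_command(steps=[{"translation":[-0.05,0.049,-0.003],"twist":[-0.009,0.006,-0.004],"fingers":-1},{"translation":[-0.1,0.098,-0.006],"twist":[-0.009,0.006,-0.004],"fingers":-1},{"translation":[-0.131,0.129,-0.006],"twist":[-0.009,0.006,-0.004],"fingers":-1},{"translation":[-0.131,0.129,-0.006],"twist":[-0.009,0.006,-0.004],"fingers":-1},{"translation":[-0.131,0.129,-0.006],"twist":[-0.009,0.006,-0.004],"fingers":-1}])

```text
time: 13.05
eef_pos: [0.5713, 0.0215, 0.1503]
tcp_rot: [0.757, 0.653, 0.0, -0.001]
contact_force: [-0.3, 0.6, -5.4]
opening: 0.49
finger_force: 63.8
```

```bash
python3 plan.py .5724,.0195,.035,1.419
```

```text
t 13.05 pos [0.5713 0.0215 0.1503] x-yaw 1.4236 tilt [-0.001  0.002 -1.   ] F [-0.3  0.6 -5.4] open 0.49 q [-0.14  0.14  1.9   0.    1.1   0.01]
.5724,.0195,.035,1.419 tr [-0.003, 0.002, 0.154] tw [-0.001, -0.002, 0.004] rows 2.0
```

Call:
arm_command(steps=[{"translation":[-0.003,0.002,0.04],"twist":[0,0,0.004],"fingers":-1},{"translation":[-0.003,0.002,0.1],"twist":[0,0,0.004],"fingers":-1},{"translation":[-0.003,0.002,0.14],"twist":[0,0,0.004],"fingers":-1},{"translation":[-0.003,0.002,0.154],"twist":[0,0,0.004],"fingers":-1},{"translation":[-0.003,0.002,0.17],"twist":[0,0,0.004],"fingers":-1}])

```text
time: 13.68
eef_pos: [0.5753, 0.0187, 0.0254]
tcp_rot: [0.758, 0.652, 0.002, 0.001]
contact_force: [0.1, -0.6, -5.1]
opening: 0.491
finger_force: 63.8
```

Call:
arm_command(steps=[{"translation":[0,0,0.004],"twist":[0,0,0],"fingers":-1},{"translation":[0,0,0.008],"twist":[0,0,0],"fingers":-1},{"translation":[0,0,0.01],"twist":[0,0,0],"fingers":-1},{"translation":[0,0,0.012],"twist":[0,0,0],"fingers":-1},{"translation":[0,0,0.012],"twist":[0,0,0],"fingers":-1}])

```text
time: 14.3
eef_pos: [0.5749, 0.0179, 0.0162]
tcp_rot: [0.759, 0.651, 0.002, 0.001]
contact_force: [0.4, 0.2, -6.0]
opening: 0.492
finger_force: 63.8
```

```bash
python3 plan.py .5724,.0195,.007,1.419
```

```text
t 14.3 pos [0.5749 0.0179 0.0162] x-yaw 1.4189 tilt [ 0.004  0.001 -1.   ] F [ 0.4  0.2 -6. ] open 0.492 q [-0.15  0.34  1.95  0.    0.85  0.  ]
.5724,.0195,.007,1.419 tr [0.002, -0.004, 0.012] tw [0.003, -0.002, -0.0] rows 1.0
```

Call:
arm_command(steps=[{"translation":[0.002,-0.004,0.005],"twist":[0.003,-0.002,0],"fingers":-1},{"translation":[0.002,-0.004,0.009],"twist":[0.003,-0.002,0],"fingers":-1},{"translation":[0.002,-0.004,0.011],"twist":[0.003,-0.002,0],"fingers":-1},{"translation":[0.002,-0.004,0.013],"twist":[0.003,-0.002,0],"fingers":-1}])

```text
time: 14.8
eef_pos: [0.5719, 0.02, 0.007]
tcp_rot: [0.759, 0.652, -0.001, -0.0]
contact_force: [-6.2, 0.9, 7.0]
opening: 0.491
finger_force: 65.2
```

Call:
arm_command(steps=[{"translation":[0,0,0],"twist":[0,0,0],"fingers":0.3},{"translation":[0,0,0],"twist":[0,0,0],"fingers":0.3},{"translation":[0,0,-0.04],"twist":[0,0,0],"fingers":0.3},{"translation":[0,0,-0.1],"twist":[0,0,0],"fingers":0.3},{"translation":[0,0,-0.19],"twist":[0,0,0],"fingers":0.3}])

```text
time: 15.42
eef_pos: [0.5721, 0.0199, 0.1453]
tcp_rot: [0.759, 0.651, -0.0, 0.0]
contact_force: [-0.5, -0.3, -0.2]
opening: 0.652
finger_force: 0.0
```

```bash
python3 plan.py .6184,-.302,.15,1.842  .6184,-.302,.03,1.842
```

```text
t 15.43 pos [0.5721 0.0199 0.1453] x-yaw 1.4188 tilt [ 0.    -0.001 -1.   ] F [-0.5 -0.3 -0.2] open 0.652 q [-0.14  0.15  1.9  -0.    1.09  0.01]
.6184,-.302,.15,1.842 tr [-0.415, 0.126, -0.006] tw [0.0, 0.001, -0.404] rows 6.0
.6184,-.302,.03,1.842 tr [-0.0, 0.0, 0.16] tw [0.0, -0.0, -0.0] rows 2.0
```

Call:
arm_command(steps=[{"translation":[-0.415,0.126,-0.006],"twist":[0,0,-0.404],"fingers":0.3},{"translation":[-0.415,0.126,-0.006],"twist":[0,0,-0.404],"fingers":0.3},{"translation":[-0.415,0.126,-0.006],"twist":[0,0,-0.404],"fingers":0.3},{"translation":[-0.415,0.126,-0.006],"twist":[0,0,-0.404],"fingers":0.3},{"translation":[-0.415,0.126,-0.006],"twist":[0,0,-0.404],"fingers":0.3}])

```text
time: 16.05
eef_pos: [0.617, -0.2864, 0.1504]
tcp_rot: [0.605, 0.796, 0.0, 0.003]
contact_force: [0.9, 0.7, 0.0]
opening: 0.652
finger_force: 0.0
```

```bash
python3 plan.py .6184,-.302,.08,1.842
python3 - <<'E'
from fit import *
t=read_camera("top"); np.save("top1.npy",t,allow_pickle=True); s=read_camera("scene"); np.save("scene1.npy",s,allow_pickle=True)
im=t["pixels"][155:255,225:325]; a=cv2.resize(np.ascontiguousarray(im[:,:,::-1]),None,fx=5,fy=5,interpolation=cv2.INTER_CUBIC)
cv2.imwrite("pics/c.png",a)
E
```

```text
t 16.05 pos [ 0.617  -0.2864  0.1504] x-yaw 1.8418 tilt [ 0.004 -0.003 -1.   ] F [0.9 0.7 0. ] open 0.652 q [-0.58  0.37  1.63 -0.    1.14 -0.85]
.6184,-.302,.08,1.842 tr [-0.02, -0.004, 0.094] tw [0.003, 0.004, -0.0] rows 2.0
```

View pics/c.png

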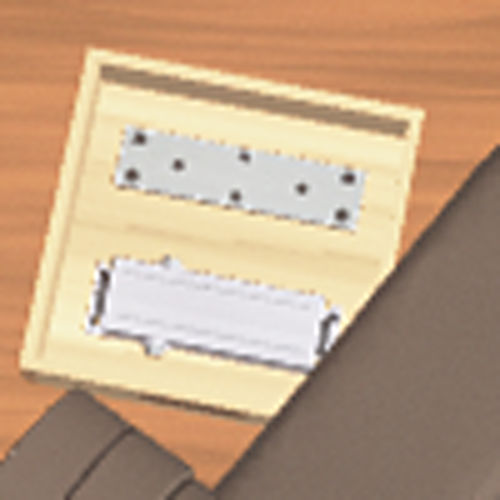

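Call:
arm_command(steps=[{"translation":[-0.02,-0.004,0.05],"twist":[0.003,0.004,0],"fingers":0},{"translation":[-0.02,-0.004,0.094],"twist":[0.003,0.004,0],"fingers":0},{"translation":[-0.02,-0.004,0.094],"twist":[0.003,0.004,0],"fingers":0},{"translation":[-0.02,-0.004,0.094],"twist":[0.003,0.004,0],"fingers":0}])

```text
time: 16.65
eef_pos: [0.6181, -0.2989, 0.0799]
tcp_rot: [0.605, 0.796, 0.0, -0.001]
contact_force: [-0.7, 0.1, 0.7]
opening: 0.499
finger_force: 0.0
```

```bash
python3 plan.py .6184,-.302,.005,1.842
python3 - <<'E'
from fit import *
t=np.load("top1.npy",allow_pickle=True).item(); s=np.load("scene1.npy",allow_pickle=True).item()
roi=(177,203,244,303); r0,r1,c0,c1=roi
hsv=cv2.cvtColor(np.ascontiguousarray(t["pixels"][r0:r1,c0:c1]),cv2.COLOR_RGB2HSV)[...,1].astype(float)
b=np.median(hsv[0]);print(b,hsv[13,28])
m=np.clip(1-(hsv-15)/(b-20),0,1); 
print("plate",fit(t,"plate",[.572,.02,1.419],roi,.006,m))
E
```

```text
t 16.65 pos [ 0.6181 -0.2989  0.0799] x-yaw 1.8427 tilt [-0.001  0.001 -1.   ] F [-0.7  0.1  0.7] open 0.499 q [-0.6   0.46  1.64  0.    1.04 -0.87]
.6184,-.302,.005,1.842 tr [-0.004, -0.001, 0.1] tw [-0.001, -0.001, 0.001] rows 2.0
61.0 2.0
plate (array([0.57118289, 0.01859017, 1.41785242]), np.float64(0.0529527141406704))
```

Call:
arm_command(steps=[{"translation":[-0.004,-0.001,0.05],"twist":[0,0,0],"fingers":0},{"translation":[-0.004,-0.001,0.08],"twist":[0,0,0],"fingers":0},{"translation":[-0.004,-0.001,0.095],"twist":[0,0,0],"fingers":0},{"translation":[-0.004,-0.001,0.101],"twist":[0,0,0],"fingers":0},{"translation":[-0.004,-0.001,0.102],"twist":[0,0,0],"fingers":0}])

```text
time: 17.27
eef_pos: [0.6172, -0.3019, 0.0019]
tcp_rot: [0.605, 0.796, -0.0, -0.002]
contact_force: [0.5, 0.5, -0.4]
opening: 0.499
finger_force: 0.0
```

Call:
arm_command(steps=[{"translation":[0,0,0],"twist":[0,0,0],"fingers":-0.3},{"translation":[0,0,0],"twist":[0,0,0],"fingers":-0.3}])

```text
time: 17.52
eef_pos: [0.6172, -0.302, 0.0021]
tcp_rot: [0.605, 0.796, -0.0, -0.002]
contact_force: [-0.2, 0.1, 0.1]
opening: 0.348
finger_force: 0.0
```

Call:
arm_command(steps=[{"translation":[0,0,0],"twist":[0,0,0],"fingers":-1},{"translation":[0,0,0],"twist":[0,0,0],"fingers":-1},{"translation":[0,0,0],"twist":[0,0,0],"fingers":-1},{"translation":[0,0,0],"twist":[0,0,0],"fingers":-1}], grip_force=40)

```text
time: 18.02
eef_pos: [0.6176, -0.3021, 0.0024]
tcp_rot: [0.605, 0.796, 0.0, -0.001]
contact_force: [1.4, 1.3, 5.4]
opening: 0.237
finger_force: 39.9
```

Call:
arm_command(steps=[{"translation":[0,0,-0.01],"twist":[0,0,0],"fingers":-1},{"translation":[0,0,-0.04],"twist":[0,0,0],"fingers":-1},{"translation":[0,0,-0.1],"twist":[0,0,0],"fingers":-1},{"translation":[0,0,-0.16],"twist":[0,0,0],"fingers":-1},{"translation":[0,0,-0.16],"twist":[0,0,0],"fingers":-1}])

```text
time: 18.65
eef_pos: [0.62, -0.304, 0.1281]
tcp_rot: [0.605, 0.796, 0.0, 0.003]
contact_force: [-0.2, -0.7, -2.0]
opening: 0.239
finger_force: 39.5
```

```bash
python3 plan.py .5712,.0186,.12,1.418;  python3 -c "
from h import *
s=read_camera('scene')['pixels'][180:340,200:340]
cv2.imwrite('pics/d.png',cv2.resize(s[:,:,::-1],None,fx=3.5,fy=3.5))"
```

```text
t 18.65 pos [ 0.62   -0.304   0.1281] x-yaw 1.8422 tilt [ 0.005 -0.004 -1.   ] F [-0.2 -0.7 -2. ] open 0.239 q [-0.6   0.41  1.62 -0.    1.11 -0.87]
.5712,.0186,.12,1.418 tr [0.432, 0.053, 0.009] tw [0.005, 0.004, 0.405] rows 6.0
```

View pics/d.png

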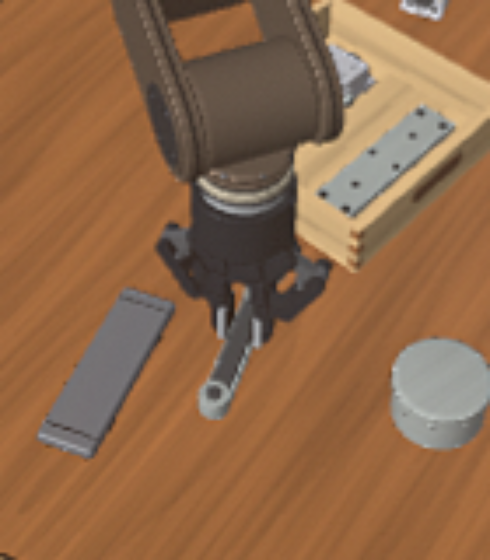

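Call:
arm_command(steps=[{"translation":[0.04,0.005,0],"twist":[0.005,0.004,0.08],"fingers":-1},{"translation":[0.1,0.012,0],"twist":[0.005,0.004,0.16],"fingers":-1},{"translation":[0.17,0.021,0],"twist":[0.005,0.004,0.24],"fingers":-1},{"translation":[0.24,0.029,0],"twist":[0.005,0.004,0.32],"fingers":-1},{"translation":[0.3,0.037,0],"twist":[0.005,0.004,0.405],"fingers":-1}])

```text
time: 19.32
eef_pos: [0.5811, -0.0754, 0.1192]
tcp_rot: [0.76, 0.65, -0.003, -0.008]
contact_force: [-0.3, -0.3, -3.4]
opening: 0.241
finger_force: 39.5
```

Call:
arm_command(steps=[{"translation":[0,0,0],"twist":[0,0,0],"fingers":-1}])

```text
time: 19.45
eef_pos: [0.5809, -0.0742, 0.1191]
tcp_rot: [0.758, 0.653, -0.003, -0.008]
contact_force: [-1.0, 0.1, -3.7]
opening: 0.24
finger_force: 39.5
```

```bash
python3 plan.py .5712,.0186,.12,1.418
```

```text
t 19.45 pos [ 0.5809 -0.0742  0.1191] x-yaw 1.422 tilt [-0.015  0.009 -1.   ] F [-1.   0.1 -3.7] open 0.24 q [-0.3   0.22  1.88  0.    1.06 -0.16]
.5712,.0186,.12,1.418 tr [0.12, -0.031, 0.0] tw [-0.016, -0.006, 0.004] rows 2.0
```

Call:
arm_command(steps=[{"translation":[0.04,-0.01,0],"twist":[-0.016,-0.006,0.004],"fingers":-1},{"translation":[0.09,-0.023,0],"twist":[-0.016,-0.006,0.004],"fingers":-1},{"translation":[0.12,-0.031,0],"twist":[-0.016,-0.006,0.004],"fingers":-1},{"translation":[0.12,-0.031,0],"twist":[-0.016,-0.006,0.004],"fingers":-1},{"translation":[0.12,-0.031,0],"twist":[-0.016,-0.006,0.004],"fingers":-1}])

```text
time: 20.08
eef_pos: [0.5739, 0.0138, 0.1217]
tcp_rot: [0.76, 0.649, 0.001, 0.002]
contact_force: [-0.5, -0.1, -2.8]
opening: 0.235
finger_force: 39.5
```

```bash
python3 plan.py .5712,.0186,.04,1.418
```

```text
t 20.07 pos [0.5739 0.0138 0.1217] x-yaw 1.4135 tilt [ 0.005 -0.003 -1.   ] F [-0.5 -0.1 -2.8] open 0.235 q [-0.15  0.18  1.92 -0.    1.04  0.01]
.5712,.0186,.04,1.418 tr [0.006, -0.005, 0.109] tw [0.005, 0.002, -0.004] rows 2.0
```

Call:
arm_command(steps=[{"translation":[0.006,-0.005,0.03],"twist":[0.005,0.002,-0.004],"fingers":-1},{"translation":[0.006,-0.005,0.08],"twist":[0.005,0.002,-0.004],"fingers":-1},{"translation":[0.006,-0.005,0.109],"twist":[0.005,0.002,-0.004],"fingers":-1},{"translation":[0.006,-0.005,0.109],"twist":[0.005,0.002,-0.004],"fingers":-1},{"translation":[0.006,-0.005,0.109],"twist":[0.005,0.002,-0.004],"fingers":-1}])

```text
time: 20.7
eef_pos: [0.5722, 0.0192, 0.041]
tcp_rot: [0.759, 0.651, 0.001, 0.0]
contact_force: [0.1, -0.9, -1.8]
opening: 0.234
finger_force: 39.6
```

```bash
python3 plan.py .5712,.0186,.0205,1.418
```

```text
t 20.7 pos [0.5722 0.0192 0.041 ] x-yaw 1.4174 tilt [ 0.002  0.001 -1.   ] F [ 0.1 -0.9 -1.8] open 0.234 q [-0.14  0.3   1.95  0.    0.89  0.01]
.5712,.0186,.0205,1.418 tr [-0.001, -0.001, 0.027] tw [0.002, -0.001, -0.001] rows 1.0
```

Call:
arm_command(steps=[{"translation":[-0.001,-0.001,0.012],"twist":[0.002,-0.001,0],"fingers":-1},{"translation":[-0.001,-0.001,0.02],"twist":[0.002,-0.001,0],"fingers":-1},{"translation":[-0.001,-0.001,0.024],"twist":[0.002,-0.001,0],"fingers":-1},{"translation":[-0.001,-0.001,0.027],"twist":[0.002,-0.001,0],"fingers":-1},{"translation":[-0.001,-0.001,0.028],"twist":[0.002,-0.001,0],"fingers":-1}])

```text
time: 21.32
eef_pos: [0.5711, 0.019, 0.0198]
tcp_rot: [0.759, 0.651, -0.0, -0.0]
contact_force: [-0.6, -0.3, -2.9]
opening: 0.241
finger_force: 39.6
```

Call:
arm_command(steps=[{"translation":[0,0,0.001],"twist":[0,0,0],"fingers":-1},{"translation":[0,0,0.001],"twist":[0,0,0],"fingers":-1}])

```text
time: 21.58
eef_pos: [0.5711, 0.0189, 0.0192]
tcp_rot: [0.759, 0.651, -0.0, -0.0]
contact_force: [0.2, -0.9, -2.6]
opening: 0.243
finger_force: 39.6
```

```bash
python3 plan.py .5712,.0186,.0185,1.418
```

```text
t 21.57 pos [0.5711 0.0189 0.0192] x-yaw 1.418 tilt [-0.001 -0.    -1.   ] F [ 0.2 -0.9 -2.6] open 0.243 q [-0.14  0.33  1.96 -0.    0.86  0.01]
.5712,.0186,.0185,1.418 tr [-0.0, 0.0, 0.001] tw [-0.001, 0.0, -0.0] rows 1.0
```

Call:
arm_command(steps=[{"translation":[0,0,0.001],"twist":[0,0,0],"fingers":-1},{"translation":[0,0,0.001],"twist":[0,0,0],"fingers":-1}])

```text
time: 21.82
eef_pos: [0.5712, 0.0189, 0.0185]
tcp_rot: [0.759, 0.651, -0.0, -0.0]
contact_force: [0.5, -0.1, -2.2]
opening: 0.233
finger_force: 39.6
```

Call:
arm_command(steps=[{"translation":[0,0,0],"twist":[0,0,0],"fingers":-0.1},{"translation":[0,0,0],"twist":[0,0,0],"fingers":-0.1},{"translation":[0,0,-0.03],"twist":[0,0,0],"fingers":-0.1},{"translation":[0,0,-0.1],"twist":[0,0,0],"fingers":-0.1},{"translation":[0,0,-0.17],"twist":[0,0,0],"fingers":-0.1}])

```text
time: 22.45
eef_pos: [0.5709, 0.0189, 0.1473]
tcp_rot: [0.759, 0.651, -0.0, -0.0]
contact_force: [1.6, 0.2, 0.0]
opening: 0.45
finger_force: 0.0
```

```bash
python3 plan.py .4933,-.3225,.13,1.772
```

```text
t 22.45 pos [0.5709 0.0189 0.1473] x-yaw 1.4179 tilt [-0.001 -0.    -1.   ] F [1.6 0.2 0. ] open 0.45 q [-0.14  0.14  1.9  -0.    1.09  0.01]
.4933,-.3225,.13,1.772 tr [-0.466, -0.033, 0.023] tw [-0.001, 0.0, -0.338] rows 6.0
```

Call:
arm_command(steps=[{"translation":[-0.466,-0.033,0],"twist":[0,0,-0.338],"fingers":0.6},{"translation":[-0.466,-0.033,0],"twist":[0,0,-0.338],"fingers":0.6},{"translation":[-0.466,-0.033,0],"twist":[0,0,-0.338],"fingers":0.6},{"translation":[-0.466,-0.033,0],"twist":[0,0,-0.338],"fingers":0.6},{"translation":[-0.466,-0.033,0],"twist":[0,0,-0.338],"fingers":0.6}])

```text
time: 23.08
eef_pos: [0.5037, -0.2785, 0.1467]
tcp_rot: [0.633, 0.775, -0.0, 0.001]
contact_force: [0.9, 0.3, 0.1]
opening: 0.8
finger_force: 0.0
```

```bash
python3 plan.py .4933,-.3225,.06,1.772
python3 - <<'E'
from fit import *
t=read_camera("top"); np.save("top2.npy",t,allow_pickle=True)
im=t["pixels"][155:255,225:325]; a=cv2.resize(np.ascontiguousarray(im[:,:,::-1]),None,fx=5,fy=5,interpolation=cv2.INTER_CUBIC)
cv2.imwrite("pics/e.png",a)
t1=np.load("top1.npy",allow_pickle=True).item()
# body fit on frame where the body is visible, left of col 286
for n,tt in(("1",t1),("2",t)):
    roi=(200,233,240,284); r0,r1,c0,c1=roi
    h=cv2.cvtColor(np.ascontiguousarray(tt["pixels"][r0:r1,c0:c1]),cv2.COLOR_RGB2HSV)[...,1].astype(float)
    b=np.median(h[0]); m=np.clip(1-(h-15)/(b-20),0,1); print(n,"body",fit(tt,"body_large",[.467,.034,1.419],roi,.006,m))
E
```

```text
t 23.07 pos [ 0.5037 -0.2785  0.1467] x-yaw 1.772 tilt [ 0.001 -0.001 -1.   ] F [0.9 0.3 0.1] open 0.8 q [-0.68  0.15  1.9  -0.    1.09 -0.88]
.4933,-.3225,.06,1.772 tr [-0.055, -0.025, 0.116] tw [0.0, 0.001, -0.0] rows 2.0
1 body (array([0.46708258, 0.03292715, 1.42448835]), np.float64(0.03768594731882317))
2 body (array([0.46734618, 0.03294841, 1.42424899]), np.float64(0.03819383259516677))
```

View pics/e.png

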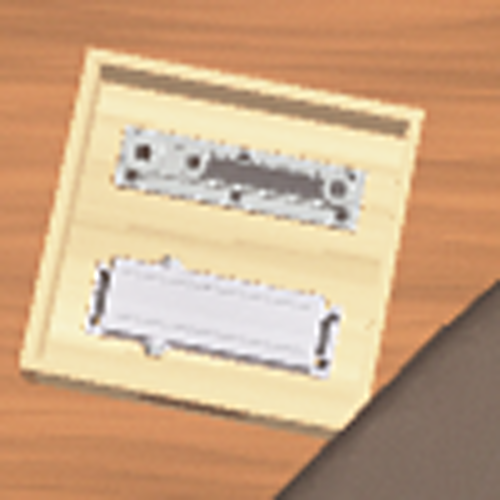

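Call:
arm_command(steps=[{"translation":[-0.055,-0.025,0.06],"twist":[0,0,0],"fingers":0.6},{"translation":[-0.055,-0.025,0.116],"twist":[0,0,0],"fingers":0.6},{"translation":[-0.055,-0.025,0.116],"twist":[0,0,0],"fingers":0.6},{"translation":[-0.055,-0.025,0.116],"twist":[0,0,0],"fingers":0.6}])

```text
time: 23.62
eef_pos: [0.4949, -0.3209, 0.0606]
tcp_rot: [0.632, 0.775, -0.0, 0.001]
contact_force: [0.1, -0.5, 0.6]
opening: 0.798
finger_force: 0.0
```

```bash
python3 plan.py .4933,-.3225,.006,1.772
python3 - <<'E'
from fit import *
t=np.load("top2.npy",allow_pickle=True).item()
g=cv2.cvtColor(np.ascontiguousarray(t["pixels"]),cv2.COLOR_RGB2GRAY).astype(float)
def cen(u,v,h):
    c,r=round((u+.5)/5-.5+225),round((v+.5)/5-.5+155); P=g[r-h:r+h+1,c-h:c+h+1]; W=np.clip(190-P,0,None); yy,xx=np.mgrid[-h:h+1,-h:h+1]
    return c+(W*xx).sum()/W.sum(), r+(W*yy).sum()/W.sum()
pc=np.array([.5712,.0186]); ax=np.array([np.cos(1.418),np.sin(1.418)]); la=np.array([-ax[1],ax[0]])
for n,u,v,z in(("hub",143,152,.032),("elbow",338,187,.033)):
    q=cen(u,v,2); X=w(t,q,z)[:2]-pc; print(n,np.round(q,2),"along",round(X@ax,4),"lat",round(X@la,4))
E
```

```text
t 23.62 pos [ 0.4949 -0.3209  0.0606] x-yaw 1.7726 tilt [ 0.001 -0.002 -1.   ] F [ 0.1 -0.5  0.6] open 0.798 q [-0.75  0.3   1.9  -0.    0.94 -0.95]
.4933,-.3225,.006,1.772 tr [-0.002, -0.003, 0.073] tw [0.0, 0.002, 0.001] rows 1.0
hub [253.18 185.02] along 0.07 lat 0.0005
elbow [292.1  192.26] along -0.0699 lat 0.0002
```

Call:
arm_command(steps=[{"translation":[-0.002,-0.003,0.04],"twist":[0,0.002,0],"fingers":0.5},{"translation":[-0.002,-0.003,0.065],"twist":[0,0.002,0],"fingers":0.5},{"translation":[-0.002,-0.003,0.074],"twist":[0,0.002,0],"fingers":0.5},{"translation":[-0.002,-0.003,0.077],"twist":[0,0.002,0],"fingers":0.5},{"translation":[-0.002,-0.003,0.077],"twist":[0,0.002,0],"fingers":0.5}])

```text
time: 24.25
eef_pos: [0.4925, -0.3229, 0.002]
tcp_rot: [0.632, 0.775, 0.0, -0.0]
contact_force: [-0.3, 0.0, -0.1]
opening: 0.751
finger_force: 0.0
```

Call:
arm_command(steps=[{"translation":[0,0,0],"twist":[0,0,0],"fingers":-1},{"translation":[0,0,0],"twist":[0,0,0],"fingers":-1},{"translation":[0,0,0],"twist":[0,0,0],"fingers":-1},{"translation":[0,0,0],"twist":[0,0,0],"fingers":-1},{"translation":[0,0,0],"twist":[0,0,0],"fingers":-1}], grip_force=30)

```text
time: 24.88
eef_pos: [0.4927, -0.3232, 0.0024]
tcp_rot: [0.633, 0.775, 0.0, -0.0]
contact_force: [0.2, 0.9, 5.5]
opening: 0.599
finger_force: 32.8
```

Call:
arm_command(steps=[{"translation":[0,0,-0.01],"twist":[0,0,0],"fingers":-1},{"translation":[0,0,-0.04],"twist":[0,0,0],"fingers":-1},{"translation":[0,0,-0.1],"twist":[0,0,0],"fingers":-1},{"translation":[0,0,-0.17],"twist":[0,0,0],"fingers":-1},{"translation":[0,0,-0.17],"twist":[0,0,0],"fingers":-1}])

```text
time: 25.5
eef_pos: [0.4944, -0.325, 0.1342]
tcp_rot: [0.633, 0.775, -0.0, 0.004]
contact_force: [0.3, 1.0, -0.5]
opening: 0.597
finger_force: 32.2
```

```bash
python3 plan.py .467,.033,.13,1.421
```

```text
t 25.5 pos [ 0.4944 -0.325   0.1342] x-yaw 1.7719 tilt [ 0.006 -0.005 -1.   ] F [ 0.3  1.  -0.5] open 0.597 q [-0.75  0.2   1.87  0.    1.07 -0.95]
.467,.033,.13,1.421 tr [0.475, 0.06, 0.003] tw [0.006, 0.005, 0.335] rows 6.0
```

Call:
arm_command(steps=[{"translation":[0.05,0.006,0],"twist":[0,0,0.07],"fingers":-1},{"translation":[0.11,0.014,0],"twist":[0,0,0.14],"fingers":-1},{"translation":[0.18,0.023,0],"twist":[0,0,0.21],"fingers":-1},{"translation":[0.25,0.032,0],"twist":[0,0,0.28],"fingers":-1},{"translation":[0.32,0.04,0],"twist":[0,0,0.335],"fingers":-1}])

```text
time: 26.12
eef_pos: [0.4718, -0.0797, 0.1274]
tcp_rot: [0.759, 0.651, -0.001, -0.003]
contact_force: [-0.2, 1.2, -0.2]
opening: 0.596
finger_force: 32.2
```

Call:
arm_command(steps=[{"translation":[0,0,0],"twist":[0,0,0],"fingers":-1}])

```text
time: 26.25
eef_pos: [0.4713, -0.0782, 0.127]
tcp_rot: [0.757, 0.654, -0.001, -0.003]
contact_force: [0.2, -0.2, -0.7]
opening: 0.597
finger_force: 32.2
```

```bash
python3 plan.py .467,.0335,.12,1.421
```

```text
t 26.25 pos [ 0.4713 -0.0782  0.127 ] x-yaw 1.4255 tilt [-0.006  0.004 -1.   ] F [ 0.2 -0.2 -0.7] open 0.597 q [-0.38 -0.03  2.13  0.    1.05 -0.23]
.467,.0335,.12,1.421 tr [0.146, -0.027, 0.01] tw [-0.006, -0.003, 0.004] rows 2.0
```

Call:
arm_command(steps=[{"translation":[0.05,-0.009,0],"twist":[-0.006,-0.003,0.004],"fingers":-1},{"translation":[0.11,-0.02,0.01],"twist":[-0.006,-0.003,0.004],"fingers":-1},{"translation":[0.146,-0.027,0.01],"twist":[-0.006,-0.003,0.004],"fingers":-1},{"translation":[0.146,-0.027,0.01],"twist":[-0.006,-0.003,0.004],"fingers":-1},{"translation":[0.146,-0.027,0.01],"twist":[-0.006,-0.003,0.004],"fingers":-1}])

```text
time: 26.88
eef_pos: [0.4698, 0.0287, 0.1215]
tcp_rot: [0.759, 0.651, 0.001, 0.002]
contact_force: [0.8, 0.4, -0.5]
opening: 0.598
finger_force: 32.2
```

```bash
python3 plan.py .467,.0335,.065,1.421
```

```text
t 26.88 pos [0.4698 0.0287 0.1215] x-yaw 1.4165 tilt [ 0.004 -0.003 -1.   ] F [ 0.8  0.4 -0.5] open 0.598 q [-0.15 -0.05  2.16 -0.    1.03  0.  ]
.467,.0335,.065,1.421 tr [0.006, -0.005, 0.075] tw [0.004, 0.002, -0.004] rows 1.0
```

Call:
arm_command(steps=[{"translation":[0.006,-0.005,0.03],"twist":[0.004,0.002,-0.004],"fingers":-1},{"translation":[0.006,-0.005,0.06],"twist":[0.004,0.002,-0.004],"fingers":-1},{"translation":[0.006,-0.005,0.075],"twist":[0.004,0.002,-0.004],"fingers":-1},{"translation":[0.006,-0.005,0.075],"twist":[0.004,0.002,-0.004],"fingers":-1},{"translation":[0.006,-0.005,0.075],"twist":[0.004,0.002,-0.004],"fingers":-1}])

```text
time: 27.5
eef_pos: [0.4679, 0.034, 0.0665]
tcp_rot: [0.758, 0.652, 0.001, 0.001]
contact_force: [0.7, 0.0, -1.4]
opening: 0.598
finger_force: 32.2
```

```bash
python3 plan.py .467,.0335,.0455,1.421
```

```text
t 27.5 pos [0.4679 0.034  0.0665] x-yaw 1.4205 tilt [ 0.002  0.    -1.   ] F [ 0.7  0.  -1.4] open 0.598 q [-0.14  0.04  2.19  0.    0.91  0.01]
.467,.0335,.0455,1.421 tr [-0.001, -0.001, 0.028] tw [0.002, -0.001, -0.0] rows 1.0
```

Call:
arm_command(steps=[{"translation":[-0.001,-0.001,0.012],"twist":[0.002,-0.001,0],"fingers":-1},{"translation":[-0.001,-0.001,0.02],"twist":[0.002,-0.001,0],"fingers":-1},{"translation":[-0.001,-0.001,0.025],"twist":[0.002,-0.001,0],"fingers":-1},{"translation":[-0.001,-0.001,0.028],"twist":[0.002,-0.001,0],"fingers":-1},{"translation":[-0.001,-0.001,0.029],"twist":[0.002,-0.001,0],"fingers":-1}])

```text
time: 28.12
eef_pos: [0.4661, 0.034, 0.0443]
tcp_rot: [0.758, 0.652, -0.001, -0.001]
contact_force: [-4.0, -0.3, 6.7]
opening: 0.596
finger_force: 33.0
```

Call:
arm_command(steps=[{"translation":[0,0,0.001],"twist":[0,0,0],"fingers":-1},{"translation":[0,0,0.001],"twist":[0,0,0],"fingers":-1}])

```text
time: 28.38
eef_pos: [0.4661, 0.034, 0.0443]
tcp_rot: [0.758, 0.652, -0.001, -0.001]
contact_force: [-5.4, 0.6, 8.7]
opening: 0.594
finger_force: 33.1
```

```bash
python3 plan.py .467,.0335,.0445,1.421
```

```text
t 28.38 pos [0.4661 0.034  0.0443] x-yaw 1.4214 tilt [-0.003 -0.    -1.   ] F [-5.4  0.6  8.7] open 0.594 q [-0.14  0.08  2.2  -0.    0.87  0.01]
.467,.0335,.0445,1.421 tr [-0.0, 0.001, -0.0] tw [-0.003, 0.0, 0.0] rows 1.0
```

Contact at the expected height, so release and retreat. I'll swing aside afterwards so the camera can see.

Call:
arm_command(steps=[{"translation":[0,0,-0.001],"twist":[0,0,0],"fingers":0.5},{"translation":[0,0,-0.001],"twist":[0,0,0],"fingers":0.5},{"translation":[0,0,-0.04],"twist":[0,0,0],"fingers":0.5},{"translation":[0,0,-0.1],"twist":[0,0,0],"fingers":0.5},{"translation":[0,0,-0.18],"twist":[0,0,0],"fingers":0.5}])

```text
time: 29.0
eef_pos: [0.4652, 0.034, 0.1779]
tcp_rot: [0.758, 0.652, -0.002, -0.002]
contact_force: [0.9, -0.1, -0.1]
opening: 0.748
finger_force: 0.0
```

Call:
arm_command(steps=[{"translation":[-0.45,0.1,0],"twist":[0,0,0],"fingers":0.5},{"translation":[-0.45,0.1,0],"twist":[0,0,0],"fingers":0.5},{"translation":[-0.45,0.1,0],"twist":[0,0,0],"fingers":0.5},{"translation":[-0.45,0.1,0],"twist":[0,0,0],"fingers":0.5},{"translation":[-0.45,0.1,0],"twist":[0,0,0],"fingers":0.5}])

```text
time: 29.62
eef_pos: [0.4879, -0.28, 0.178]
tcp_rot: [0.758, 0.652, -0.0, -0.0]
contact_force: [0.7, 0.7, -0.7]
opening: 0.749
finger_force: 0.0
```

```bash
python3 plan.py
python3 - <<'E'
from fit import *
t=read_camera("top"); s=read_camera("scene")
a=cv2.resize(np.ascontiguousarray(t["pixels"][155:255,225:325,::-1]),None,fx=4,fy=4,interpolation=cv2.INTER_CUBIC)
b=cv2.resize(np.ascontiguousarray(s["pixels"][170:270,240:340,::-1]),None,fx=4,fy=4,interpolation=cv2.INTER_CUBIC)
cv2.imwrite("pics/f.png",np.hstack([a,b]))
roi=(200,234,240,304); r0,r1,c0,c1=roi
im=np.ascontiguousarray(t["pixels"][r0:r1,c0:c1]); g=im[...,1].astype(float)
m=np.clip((175-g)/55,0,1); m[:4]=0
print(fit(t,"cover_large",[.467,.034,1.42],roi,.042,m))
E
```

```text
t 29.62 pos [ 0.4879 -0.28    0.178 ] x-yaw 1.4207 tilt [-0.001 -0.    -1.   ] F [ 0.7  0.7 -0.7] open 0.749 q [-0.7   0.09  1.9  -0.    1.15 -0.55]
(array([0.46414685, 0.03470702, 1.41648161]), np.float64(0.8819120881705608))
```

View pics/f.png

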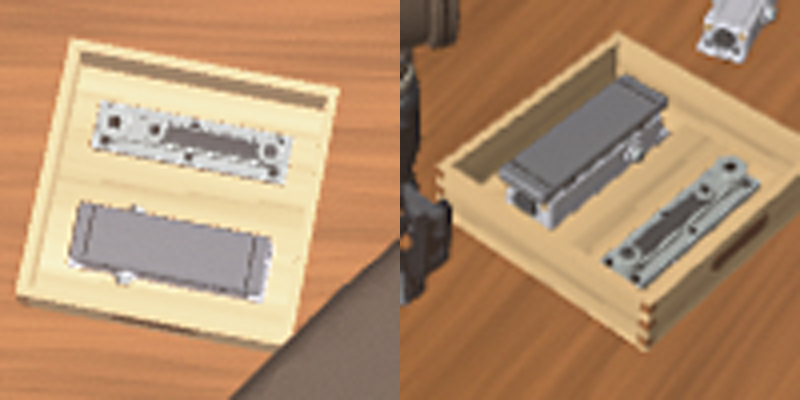

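Run:
```python
from fit import *
t=read_camera("top"); s=read_camera("scene")
for p,roi in((t,(200,234,238,304)),(s,(180,232,255,312))):
    r0,r1,c0,c1=roi; im=np.ascontiguousarray(p["pixels"][r0:r1,c0:c1]); hsv=cv2.cvtColor(im,cv2.COLOR_RGB2HSV)
    hard=((hsv[...,1]<45)&(hsv[...,2]<170)).astype(np.uint8); hard=cv2.morphologyEx(hard,cv2.MORPH_OPEN,np.ones((3,3),np.uint8))
    n,l,st,c=cv2.connectedComponentsWithStats(hard); k=1+np.argmax(st[1:,4])
    v,e=fit(p,"cover_large",[.467,.034,1.42],roi,.042,(l==k).astype(float)); d=v[:2]-[.4672,.0333]
    a=np.array([np.cos(1.422),np.sin(1.422)]); print(np.round(v,4),round(e,3),"along",round(d@a,4),"lat",round(d@[-a[1],a[0]],4))
```

```text
[0.4644 0.035  1.4182] 0.04 along 0.0013 lat 0.003
[0.471  0.0278 1.4615] 0.202 along -0.0049 lat -0.0046
```

```bash
python3 -c "
from plant import sign_off; print(sign_off())"
```

```text
the job is handed in; nothing more can be done
None
```

I packed the large closer and handed the job in at about 30 s: body and plate side by side on the box floor, the folded arm centred on the plate, and the cover on the body, measured 1–3 mm off centre from above; the look-alikes and other bench items were not handled.

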